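# Close and lock the gate of a board nest

### The arm

A 6-joint arm with a two-finger parallel gripper is mounted at the origin on a cart in front of the work surface, level with it; the furniture and walls round the work are solid. World frame = base frame: x ahead of the robot, y to its left, z up, the work surface at z = 0. Lengths are in m, angles in degrees, forces in N, time in s.
With the tool pointing down it reaches from about 0.4 to 0.825 m from the base axis. Payload 7 kg.
Tool frame: the origin (TCP) lies at the centre of the arm's flange, where the gripper is bolted on; the fingertips stand 178 mm ahead of it and the grasp point (between the pads) lies ahead of it (ctrl.grip_depth is the z of the grasp point in the tool frame, in m); z points along the fingers, x is the direction in which the jaws open and shut, and the axes are right-handed (so a half turn about z gives the same grasp; the last joint's range is limited). The gripper opens to 88 mm and grips with 3 to 60 N. Pads are 19 mm wide; open, the fingers measure 130 mm over their backs; the gripper's body (78 mm by 193 mm) begins 47 mm behind the grasp point.
Start: joints at [84.632, 20.546, 0.682, 0, -70.136, -16.507], TCP at [0.252, 0.626, 0.405] pointing down, gripper open.
Joint ranges: [-176.03, 176.03], [-82.01, 121.73], [-58.28, 71.71], [-173.87, 95.51], [-174.79, -0.11], [-173.66, 173.66]. Speed limits (degrees/s): [136.94, 136.94, 172.46, 180, 180, 180].

### API

Orientations are given as [roll, pitch, yaw] about the fixed x, y, z axes, in that order (R = Rz(yaw) Ry(pitch) Rx(roll)).
In Python, from plant import ctrl gives the robot as it stands.
- The arm moves only by the tool carry_out, never from a script. Its arguments are lists of equal length, an entry for each row: "linear": the shift along the tool's x, y, z in cm, a list of three; "twist": the turn about the tool's z in degrees. In form: {"linear": [[tx, ty, tz], ...], "twist": [twist, ...]}. A call has 1 to 12 rows; each row is the pose to reach, as a shift and turn from the pose measured when the call began, along the tool's axes at that moment; what a row does not reach only later rows make up. A row lasts 1/12 s, in which the tool goes at most 41.7 mm and 7.16 degrees, less where a joint would pass 70% of its speed; a pose out of reach is approached as far as the arm can. A call with a gripper value outside its range is refused whole. "fingers" is the gripper's target within -1 to 1 (fully open at 1, half-way at 0, shut at -1), set as the call begins (left out, the last holds). The fingers move at their own pace and stop on an object; the grip force is fixed at half the most. Time passes only in rows, so rows that repeat a pose let the fingers close. It gives the time, the measured TCP pose, the force and the opening at its end, in the units of the state.
- ctrl.get_obs(): the state, without advancing time (a new reading comes with each control period).
- ctrl.snapshot(name): name is "scene" or "top" or "wrist"; returns the picture (420x560x3 uint8, blue, green, red); there is no depth.
- ctrl.camera_params(name): a dict with "fovy" (degrees; the focal length in pixels is half the picture's height over the tangent of half this angle, whatever the lens; pixels are square), "cx", "cy" (the principal point, pixels), "dist" ([k1, k2, p1, p2, k3] as OpenCV has them; the pictures are not rectified), "eye" and "rotation" of the camera in the world; the wrist camera has in their place "T_tool_cam" (4x4, takes a point from camera to tool coordinates, whose origin is the TCP and whose axes are the tool frame's). Camera axes: x right, y down, z forward; pixel columns grow to the right and rows downward; lengths in m; the calibration is good to about 2 mm. A picture is of the moment at which its call begins: read the wrist's pose just before it. camera_params takes no time and is no camera call.
- ctrl.close_job(): hands the job in, once; it reports no verdict.
The state is a dict: "clock": time; "joint_pos": joint angles; "qvel": joint speeds; "tau": joint torques, N m; "tool_pos": TCP position; "orientation": TCP orientation; "force": force on the tool from outside, world axes, zero at the start; "moment": the same for the moment, N m; "opening": finger opening in m.
Only numpy, scipy, OpenCV 4.12 (cv2) and the standard library are available. Lean on these libraries where they do the work, as an engineer would, in place of code of your own. Each camera call takes 0.05 s, during which the arm holds its last target.

### The job

Close the yellow gate on the circuit-board nest: push the red knob with a fingertip along its L-shaped slot, first towards the board until it stops in the corner, then sideways along the other leg fully to its closed end beside the green dot, and take the hand away. Only push the knob, gently, never pinch it; leave the board in its nest and the things around the nest where they stand.

Things in the scene. Friction and masses are not known exactly. Their poses are not given: they have to be found in the camera images.
- fixture: board nest fixed to the bench: dark base plate 210 x 130 x 12 mm. Origin on the bench under the plate (plate x -102 to +108 mm). x points from knob end to board end, y left of that, z up. A slotted aluminium deck, x -95 to -10, y -60 to +60 mm, has its top 30 mm above the bench; only the knob (and 2 mm screw heads by its corners) rises above it. Nest fences (22 mm high) round the board at x 43 to 94
- slot_corner (a point): corner of the L-shaped slot, on the deck's top, at (-25, -15) mm in the fixture. The slot is 14 mm wide; a 10 mm pin under the knob runs in it. The first leg comes to the corner from the open end at (-65, -15) mm. The knob can go sideways only when within about 2 mm of the end of the first leg
- slot_end (a point): closed end of the slot's second leg, on the deck's top, at (-25, +15) mm in the fixture: 30 mm to the fixture's +y from the corner. A green dot 9 mm across lies on the deck 28 mm further to +y. With the gate closed the knob's axis stands here
- knob (a point): centre of the red square knob: 28 x 28 mm, 30 mm high (from 34 to 64 mm above the bench), sides parallel to the fixture's x and y, white dot on top. It stands on the pin and carries the yellow gate bar (60 mm wide, 30 mm high above the bench, 60 mm ahead of the knob in x). It does not turn, tip or lift, only slides; about 2 to 3 N moves it either way and it stays where it is left
- gate_slide (a joint): how far the knob has gone along the first leg, the fixture's +x, in m: 0 = open, 0.040 = stopped at the corner. Starts between 0 and 0.012
- gate_lock (a joint): how far the knob has gone along the second leg, the fixture's +y, in m: 0 = in the first leg, 0.030 = stopped at the closed end
- knob_near: -x (open-end) side face of the red knob: an upright flat face 21 mm wide and 30 mm high, part of the knob; origin in the middle of the face, 12 mm from the knob's axis, axes those of the fixture
- knob_far: +x (board) side face of the red knob: an upright flat face 21 mm wide and 30 mm high, part of the knob; origin in the middle of the face, 12 mm from the knob's axis, axes those of the fixture
- knob_right: -y side face of the red knob: an upright flat face 21 mm wide and 30 mm high, part of the knob; origin in the middle of the face, 12 mm from the knob's axis, axes those of the fixture
- knob_left: +y side face of the red knob: an upright flat face 21 mm wide and 30 mm high, part of the knob; origin in the middle of the face, 12 mm from the knob's axis, axes those of the fixture
- board: green circuit board 48 x 62 x 10 mm, lying loose in the nest; origin at the middle of its underside, 12 mm above the bench
- reel4: green and white solder reel standing upright, 72 mm across, 66 mm high; loose, origin at the middle of its underside
- weight: brass-coloured weight, 40 mm across, 58 mm high; loose, origin at the middle of its underside
- hex_keys: red folding hex key set, 26 x 85 mm, 18 mm high, lying flat; loose, origin at the middle of its underside
- nest (a point): middle of the floor of the nest, where the middle of the board's underside belongs; 67 mm ahead of the fixture's origin in x, 12 mm above the bench
Mind the look-alikes: they are no part of the job. There is more than one size of the board; the job needs the largest.

How it is judged:
By the outcome, as a careful person would: the job done as asked, in the order asked, and still so for the second after the job is handed in, with the robot touching nothing.
It also fails if it takes over 45 s, if anything falls off the work surface, if the arm or the gripper's body presses on something with over 40 N, if the wrist force passes 120 N, or if a joint passes its speed limit or range.

## Working session

There is one attempt and no reset: what is moved stays moved. The work goes in short steps, Python scripts to look and compute and a tool call to move; the robot and the scene stay as the last step left them, time stands still between calls to the robot, and variables do not carry over. Pictures are saved under pics/ and viewed, and the job is handed in when it is done.

Besides the shell and the picture viewer there is one more tool, called as a command line: name --pt "numbers of a row" for each row, then --argument value for the rest. carry_out: Moves the arm, as the interface text tells. Its arguments: {"type":"object","properties":{"linear":{"type":"array","items":{"type":"array","items":{"type":"number"}}},"twist":{"type":"array","items":{"type":"number"}},"fingers":{"type":"number"}},"required":["linear","twist"]}

```bash
mkdir -p pics; python3 - <<'E'
from plant import ctrl
import cv2
o=ctrl.get_obs();print(o, ctrl.grip_depth)
for n in ("scene","top","wrist"):
    cv2.imwrite(f"pics/{n}0.png",ctrl.snapshot(n)); print(n,ctrl.camera_params(n))
E
```

```text
{'clock': 0.0, 'joint_pos': array([ 8.46318157e+01,  2.05904409e+01,  6.34800602e-01, -1.97469508e-02,
       -7.01347209e+01, -1.65081660e+01]), 'qvel': array([ 0.02218221, -0.05203858, -0.06005135,  0.01162556,  0.02738095,
        0.00398088]), 'tau': array([-2.26565724e-03, -5.82722390e+01,  2.93057907e+01,  6.99756503e+00,
        7.07566258e-03, -1.58204384e-04]), 'tool_pos': array([0.25142466, 0.62622465, 0.40374264]), 'orientation': array([-1.79992120e+02, -9.19116475e-02, -1.11883081e+02]), 'force': array([0.14737593, 0.0369351 , 0.87792779]), 'moment': array([-0.06262213, -0.03330573, -0.04000676]), 'opening': 0.08783610559817843} 0.1593
scene {'fovy': 46.0728526365835, 'cx': 266.80253504575325, 'cy': 208.74925138961555, 'dist': array([-0.07244496,  0.        ,  0.        ,  0.        ,  0.        ]), 'eye': array([ 0.08935929, -0.22162219,  0.7967367 ]), 'rotation': array([-138.7610358 ,   -0.73750337,  -47.73690878])}
top {'fovy': 54.70015856636358, 'cx': 275.6628044753304, 'cy': 206.28275151348254, 'dist': array([0.0177796, 0.       , 0.       , 0.       , 0.       ]), 'eye': array([0.41928864, 0.17392718, 0.90759169]), 'rotation': array([-171.66361601,    1.15073556,  -90.84458215])}
wrist {'fovy': 64.37504448659166, 'cx': 277.90911063821875, 'cy': 208.14952138640842, 'dist': array([-0.02123292,  0.        ,  0.        ,  0.        ,  0.        ]), 'T_tool_cam': array([[ 9.99999926e-01, -3.35630298e-04,  1.90322800e-04,
         1.38506439e-03],
       [ 2.61621609e-04,  9.52386456e-01,  3.04893376e-01,
        -8.31622101e-02],
       [-2.83592312e-04, -3.04893304e-01,  9.52386472e-01,
         1.95338616e-02],
       [ 0.00000000e+00,  0.00000000e+00,  0.00000000e+00,
         1.00000000e+00]])}
```

View pics/scene0.png

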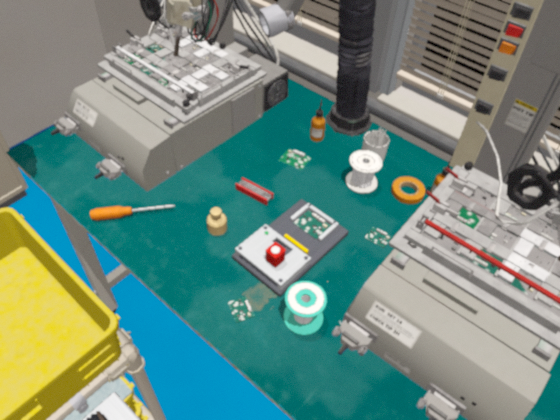

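View pics/top0.png

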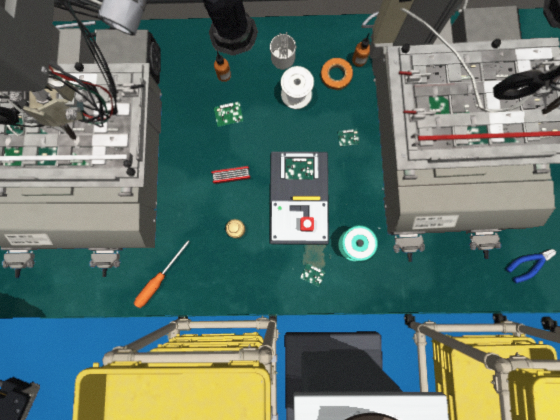

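View pics/wrist0.png

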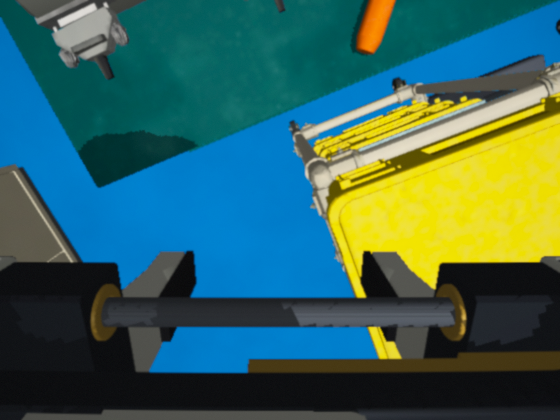

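The top view shows the nest at about (299,198), with board at the top, and the knob at (307,225). The reel is at (358,243), the weight at (235,229) and the keys at (230,174). I'll enlarge the crop and measure.

```bash
cat > h.py <<'E'
import numpy as np,cv2
from scipy.spatial.transform import Rotation as R
from plant import ctrl
def cam(n,o=None):
    p=ctrl.camera_params(n); f=210/np.tan(np.radians(p['fovy']/2))
    K=np.array([[f,0,p['cx']],[0,f,p['cy']],[0,0,1]])
    if n=='wrist':
        T=np.eye(4);T[:3,:3]=R.from_euler('xyz',o['orientation'],degrees=True).as_matrix();T[:3,3]=o['tool_pos'];T=T@p['T_tool_cam']
        return K,p['dist'],T[:3,:3],T[:3,3]
    return K,p['dist'],R.from_euler('xyz',p['rotation'],degrees=True).as_matrix(),p['eye']
def ray(c,uv):
    K,d,Rm,e=c
    q=cv2.undistortPoints(np.array(uv,float).reshape(-1,1,2),K,d).reshape(-1,2)
    return np.c_[q,np.ones(len(q))]@Rm.T
def onz(c,uv,z):
    r=ray(c,uv); return c[3]+r*((z-c[3][2])/r[:,2])[:,None]
def proj(c,P):
    K,d,Rm,e=c
    P=np.array(P,float).reshape(-1,3); rv=cv2.Rodrigues(Rm.T)[0]
    return cv2.projectPoints(P,rv,-Rm.T@e,K,d)[0].reshape(-1,2)
def blobs(im,lo,hi,mn=4):
    h=cv2.cvtColor(im,cv2.COLOR_BGR2HSV); m=cv2.inRange(h,np.array(lo),np.array(hi))
    if lo[0]==0: m|=cv2.inRange(h,np.array((172,lo[1],lo[2])),np.array((180,hi[1],hi[2])))
    n,l,s,c=cv2.connectedComponentsWithStats(m); return [(s[i].tolist(),c[i].round(2).tolist()) for i in range(1,n) if s[i][4]>=mn],m
E
python3 - <<'E'
from h import *
im=cv2.imread('pics/top0.png')
cv2.imwrite('pics/top0c.png',cv2.resize(im[140:300,215:390],None,fx=4,fy=3.75*4/3.75,interpolation=cv2.INTER_CUBIC)[:600])
im=cv2.imread('pics/scene0.png')
cv2.imwrite('pics/scene0c.png',cv2.resize(im[195:335,200:360],None,fx=4,fy=4,interpolation=cv2.INTER_CUBIC))
for n in('top','scene'):
    im=cv2.imread(f'pics/{n}0.png')
    print(n,'red',blobs(im,(0,140,90),(6,255,255),20)[0])
    print(n,'yel',[b for b in blobs(im,(20,120,100),(33,255,255),8)[0] if b[0][4]<400])
E
```

```text
top red [([52, 71, 20, 9, 38], [62.13, 75.76]), ([404, 111, 12, 2, 22], [409.5, 111.5]), ([418, 131, 142, 9, 547], [488.9, 135.39]), ([212, 167, 36, 6, 48], [227.94, 169.38]), ([213, 176, 37, 7, 85], [231.2, 179.02]), ([301, 217, 13, 14, 105], [306.79, 223.92])]
top yel [([292, 196, 28, 4, 110], [305.75, 197.5]), ([513, 381, 7, 35, 141], [515.62, 398.18]), ([522, 386, 7, 34, 134], [525.13, 403.19])]
scene red [([506, 24, 17, 13, 165], [513.56, 30.51]), ([236, 184, 31, 20, 158], [251.17, 193.72]), ([425, 220, 135, 83, 605], [493.13, 260.87]), ([267, 242, 18, 24, 227], [275.32, 255.19])]
scene yel [([516, 100, 21, 12, 71], [526.21, 105.2]), ([284, 234, 25, 19, 120], [295.95, 242.88]), ([121, 377, 12, 12, 35], [127.4, 382.89]), ([124, 394, 24, 26, 214], [135.06, 406.52])]
```

View pics/top0c.png

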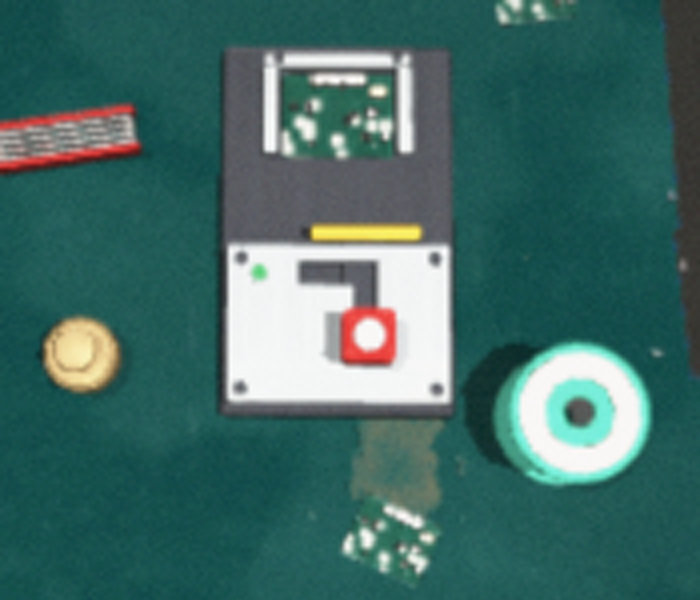

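View pics/scene0c.png

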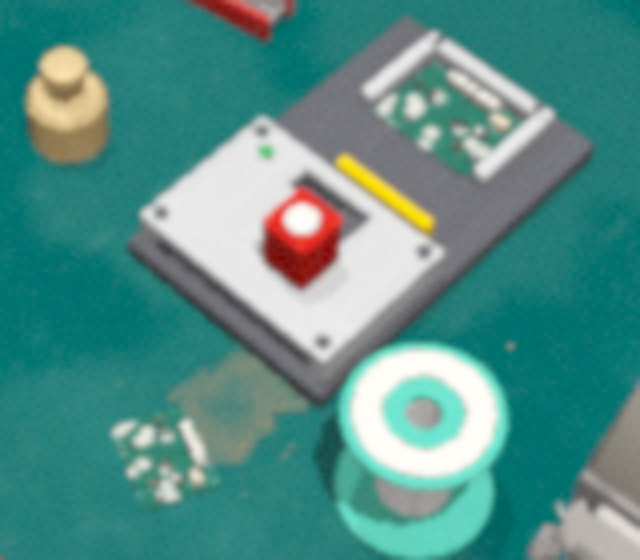

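Top crop (4x): deck corners are at (228,243), (450,243), (448,403) and (224,402). The plate's far corners are at (224,48) and (452,48), the green dot at (259,272) and the white dot at (369,334).

```bash
python3 - <<'E'
from h import *
top=cam('top');sc=cam('scene')
cv=lambda a,o:(np.array(a,float)+.5)/4-.5+np.array(o)
deck=onz(top,cv([(228,243),(450,243),(448,403),(224,402)],(215,140)),.030)
pl=onz(top,cv([(224,48),(452,48)],(215,140)),.012)
gd=onz(top,cv([(259,272)],(215,140)),.030)
F=np.array([(-10,60),(-10,-60),(-95,-60),(-95,60),(108,65),(108,-65),(-25,43)])/1000
def fit(W):
    a=F-F.mean(0);b=W-W.mean(0)
    th=np.arctan2((a[:,0]*b[:,1]-a[:,1]*b[:,0]).sum(),(a*b).sum()); c,s=np.cos(th),np.sin(th);Rm=np.array([[c,-s],[s,c]])
    t=W.mean(0)-Rm@F.mean(0); return np.degrees(th),t,Rm,((W-(F@Rm.T+t))*1000).round(1)
def rep(nm,W,kn):
    th,t,Rm,res=fit(W); print(nm,th,t,res.tolist()); print(' knob',kn,'fix',(Rm.T@(kn-t)*1000).round(1))
rep('top',np.r_[deck,pl,gd][:,:2],onz(top,cv([(369,334)],(215,140)),.064)[0,:2])
o=(200,195)
deck=onz(sc,cv([(262,116),(443,252),(322,362),(142,212)],o),.030);pl=onz(sc,cv([(409,18),(592,148)],o),.012);gd=onz(sc,cv([(265,152)],o),.030)
rep('scene',np.r_[deck,pl,gd][:,:2],onz(sc,cv([(302,219)],o),.064)[0,:2])
print('reel top',onz(top,cv([(579,412)],(215,140)),.066),onz(sc,cv([(423,412)],o),.066))
print('weight',onz(top,cv([(75,352)],(215,140)),.058))
E
```

```text
top -1.558612526064975 [0.56866312 0.13801093] [[1.1, 0.0], [2.2, -1.2], [-0.0, 0.4], [-0.8, 1.1], [-1.7, -0.5], [-0.9, 0.2], [0.2, -0.1]]
 knob [0.50653898 0.12451405] fix [-61.7 -15.2]
scene -2.08890469736241 [0.56899563 0.13801134] [[0.5, 0.5], [1.5, 0.7], [1.2, -0.6], [1.7, -0.6], [-2.2, -2.2], [-2.9, 1.9], [0.1, 0.3]]
 knob [0.50791137 0.12527813] fix [-60.6 -15. ]
reel top [[0.46423996 0.01783737 0.066     ]] [[0.46540029 0.01848017 0.066     ]]
weight [[0.50025808 0.27876494 0.058     ]]
```

```bash
cat >> h.py <<'E'
TH=np.radians(-1.8); T0=np.array([.5688,.1380])
def fx(p): # fixture mm -> world xy m
    c,s=np.cos(TH),np.sin(TH); return T0+np.array([[c,-s],[s,c]])@(np.array(p)/1000)
def unfx(w):
    c,s=np.cos(TH),np.sin(TH); return np.array([[c,s],[-s,c]])@(np.array(w)-T0)*1000
def delta(xy,z,o):
    Rm=R.from_euler('xyz',o['orientation'],degrees=True).as_matrix()
    return (Rm.T@(np.array([*xy,z])-o['tool_pos'])*100).round(2)
E
python3 - <<'E'
from h import *
o=ctrl.get_obs();top=cam('top')
w=fx((-97,-15));print(w,delta(w,.40,o),'twist',o['orientation'][2]+91.8)
print(onz(top,[(155,245),(105,265),(270,320)],0.),onz(top,[(155,245),(155,200)],.2))
E
```

```text
[0.4713767  0.12605425] [ 38.22 -39.05   0.45] twist -20.079052226425617
[[0.46976684 0.46156214 0.        ]
 [0.42731374 0.57169367 0.        ]
 [0.30358957 0.20614838 0.        ]] [[0.45864329 0.39817792 0.2       ]
 [0.5382404  0.40048157 0.2       ]]
```

carry_out --pt "0.8 -0.8 0" --pt "2.5 -2.5 0" --pt "5 -5.1 0" --pt "7.6 -7.7 0" --pt "10.3 -10.5 0" --pt "13 -13.3 0" --pt "15.7 -16 0" --pt "18.4 -18.8 0" --pt "21.1 -21.5 0" --pt "23.8 -24.3 0" --pt "26 -26.5 0" --pt "27 -27.6 0" --twist '[-1,-3,-5,-7,-9,-11,-13,-15,-17,-19,-20,-20]' --fingers -1

```text
clock: 1.15
tool_pos: [0.4074, 0.2696, 0.4044]
orientation: [180.0, -0.1, -91.9]
force: [-0.3, 1.5, 0.8]
opening: 0.0134
```

```bash
python3 - <<'E'
from h import *
o=ctrl.get_obs();print(o['tool_pos'],o['orientation'],o['force'],o['opening'],o['clock'])
w=fx((-97,-15));print(delta(w,.40,o),delta(w,.30,o),'twist',o['orientation'][2]+91.8)
E
```

```text
[0.4073572  0.26964878 0.40441197] [ 1.79967419e+02 -8.16829708e-02 -9.19081783e+01] [-0.34493412  1.46499888  0.75741574] 0.0133513666937469 1.15
[14.14 -6.88  0.46] [14.12 -6.88 10.46] twist -0.1081782741943016
```

carry_out --pt "1 -0.5 0" --pt "3 -1.5 0.5" --pt "5.5 -2.7 1.5" --pt "8 -3.9 3.5" --pt "10.5 -5.1 6" --pt "12.5 -6.1 8" --pt "13.7 -6.7 9.5" --pt "14.1 -6.9 10" --pt "14.1 -6.9 10" --pt "14.1 -6.9 10" --twist '[0,0,0,0,0,0,0,0,0,0]'

```text
clock: 1.98
tool_pos: [0.4718, 0.1265, 0.3049]
orientation: [180.0, -0.1, -91.9]
force: [0.3, 1.1, -0.1]
opening: 0.0007
```

```bash
python3 - <<'E'
from h import *
o=ctrl.get_obs();print(o['tool_pos'],o['orientation'],o['force'],o['opening'],o['clock'],unfx(o['tool_pos'][:2]))
a=ctrl.snapshot('wrist');b=ctrl.snapshot('scene');cv2.imwrite('pics/w1.png',a);cv2.imwrite('pics/s1.png',b)
c=cam('wrist',o)
for n,q in (('knobtop',(-61.5,-15,64)),('dot',(-25,43,30)),('deckFL',(-10,60,30)),('deckFR',(-10,-60,30))):
    w=fx(q[:2]);print(n,proj(c,[*w,q[2]/1000]))
E
```

```text
[0.4717803  0.1265349  0.30492786] [ 1.79976920e+02 -9.14309516e-02 -9.19298708e+01] [ 0.34616629  1.06784016 -0.08086473] 0.0006963909798191638 1.9833 [-96.61169969 -14.50690663]
knobtop [[275.89689277 175.12332114]]
dot [[197.57218221 117.34485949]]
deckFL [[172.79107982  96.23540166]]
deckFR [[337.61386245  95.64050947]]
```

View pics/w1.png

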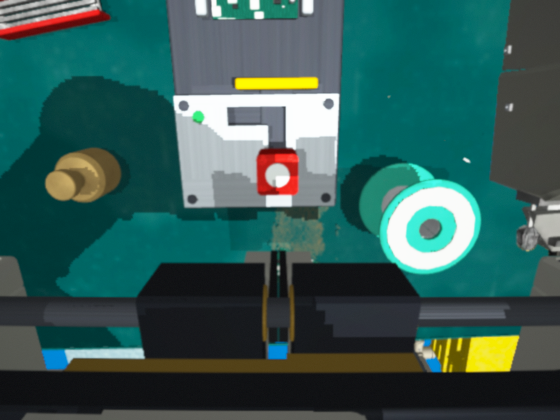

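View pics/s1.png

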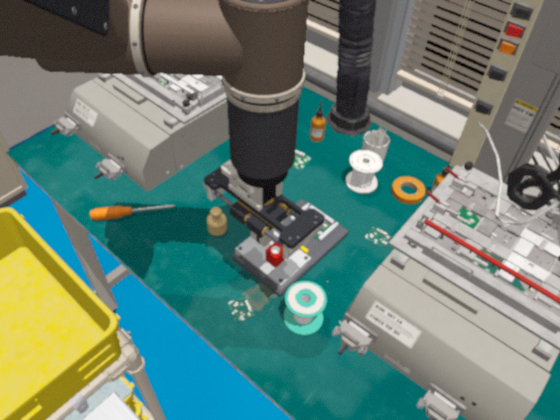

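The wrist view agrees with the fit: dot seen at (198,117) against (197.6,117.3) predicted, and knob top at (278,174). The fingertips are behind the knob, so I'll descend.

carry_out --pt "0 0 1" --pt "0 0 3" --pt "0 0 5" --pt "0 0 6.8" --pt "0 0 7.8" --pt "0 0 8.3" --pt "0 0 8.3" --pt "0 -0.4 8.3" --pt "0 -0.6 8.3" --twist '[0,0,0,0,0,0,0,0,0]'

```text
clock: 2.83
tool_pos: [0.4786, 0.1275, 0.2235]
orientation: [-179.9, 0.0, -91.8]
force: [0.9, -0.3, -0.5]
opening: 0.0006
```

```bash
python3 - <<'E'
from h import *
o=ctrl.get_obs();print(o['tool_pos'],o['orientation'],o['force'],o['opening'],o['clock'],unfx(o['tool_pos'][:2]))
a=ctrl.snapshot('wrist');b=ctrl.snapshot('scene');cv2.imwrite('pics/w2.png',a);cv2.imwrite('pics/s2.png',b)
cv2.imwrite('pics/s2c.png',cv2.resize(b[195:335,200:360],None,fx=4,fy=4,interpolation=cv2.INTER_CUBIC))
E
```

```text
[0.4785922  0.12752336 0.22352644] [-1.79852991e+02  3.10227733e-02 -9.18039220e+01] [ 0.93049706 -0.33230046 -0.51257602] 0.0006188795054018465 2.8333 [-89.83420902 -13.30496819]
```

View pics/w2.png

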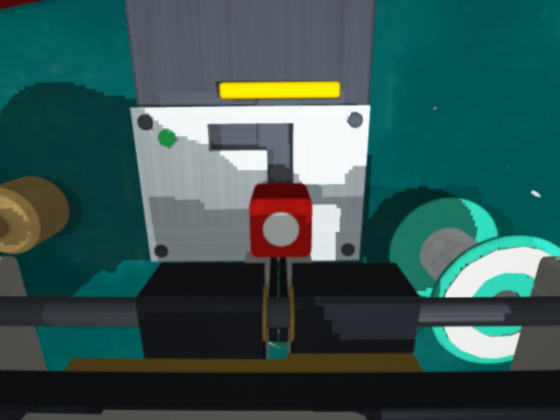

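View pics/s2c.png

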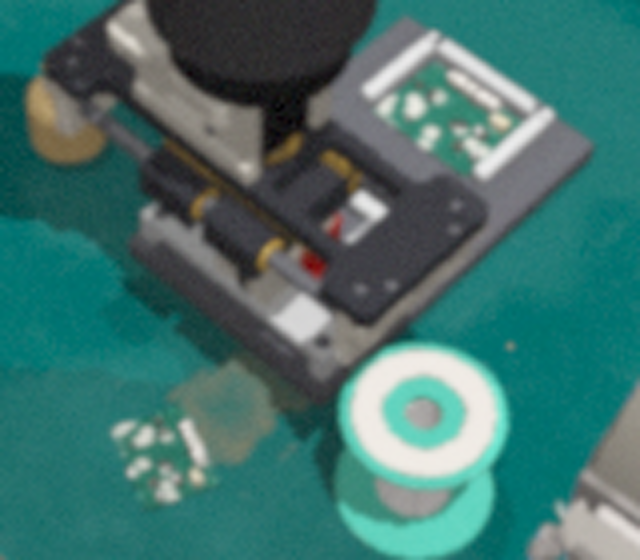

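The knob is centred at (281,228) and the fingertips are right behind it, about 1 to 2 mm to the left. I'll start the push with a small lateral correction.

carry_out --pt "0.1 -0.2 0" --pt "0.15 -0.4 0" --pt "0.15 -0.6 0" --pt "0.15 -0.8 0" --pt "0.15 -1.0 0" --pt "0.15 -1.2 0" --twist '[0,0,0,0,0,0]'

```text
clock: 3.43
tool_pos: [0.4906, 0.1253, 0.2235]
orientation: [-179.9, 0.0, -91.9]
force: [-2.0, 0.2, 1.8]
opening: 0.0003
```

```bash
cat > q.py <<'E'
import sys
from h import *
o=ctrl.get_obs();print(o['tool_pos'],o['force'],o['clock'],unfx(o['tool_pos'][:2]))
a=ctrl.snapshot('wrist');cv2.imwrite(f'pics/{sys.argv[1]}.png',a)
h=cv2.cvtColor(a,cv2.COLOR_BGR2HSV)
red=[b for b in blobs(a,(0,140,60),(7,255,255),300)[0]]
m=cv2.inRange(h,np.array((0,150,60)),np.array((7,255,255)))|cv2.inRange(h,np.array((172,150,60)),np.array((180,255,255)))
print(red)
r=max(red,key=lambda b:b[0][4] if b[0][1]>60 else 0)[0]
x,y,w,hh,_=r
# white dot within the red box
sub=cv2.inRange(h[y:y+hh+3,x:x+w],np.array((0,0,130)),np.array((180,70,255)))
n,l,s,c=cv2.connectedComponentsWithStats(sub)
i=1+np.argmax(s[1:,4]);uv=c[i]+(x,y);print('dot',s[i],uv,'knob fixture',unfx(onz(cam('wrist',o),uv,.064)[0,:2]))
g=[b for b in blobs(a,(55,140,90),(72,255,255),40)[0]];print('green',[(b,unfx(onz(cam('wrist',o),b[1],.030)[0,:2]).round(1)) for b in g if b[0][4]<500][:4])
yb=[b for b in blobs(a,(22,150,120),(33,255,255),200)[0]];print('yel',[(b,unfx(onz(cam('wrist',o),b[1],.030)[0,:2]).round(1)) for b in yb][:4])
E
python3 q.py w3
```

```text
[0.49063807 0.1253462  0.22348319] [-1.97992924  0.22536912  1.8096825 ] 3.4333 [-77.72589851 -15.10268389]
[([0, 10, 45, 23, 674], [18.62, 20.87]), ([245, 190, 62, 75, 3276], [275.98, 224.65])]
dot [ 14  31  35  33 900] [276.10222222 236.97444444] knob fixture [-53.22898421 -15.57333003]
green [(([158, 154, 16, 15, 192], [165.11, 161.07]), array([-24.3,  42.9]))]
yel [(([215, 89, 121, 18, 2021], [275.22, 97.45]), array([  7.3, -15.1]))]
```

View pics/w3.png

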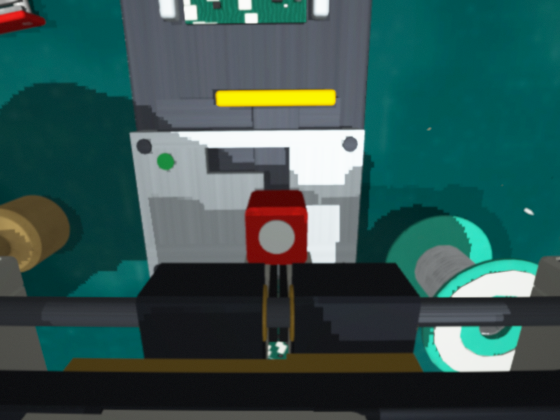

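Contact: the knob is at x≈-53 with 2 N on the tool, moving and centred. I'll push on.

carry_out --pt "0 -0.2 0" --pt "0 -0.5 0" --pt "0 -0.8 0" --pt "0 -1.1 0" --pt "0 -1.4 0" --pt "0 -1.7 0" --pt "0 -2.0 0" --pt "0 -2.2 0" --pt "0 -2.4 0" --pt "0 -2.5 0" --pt "0 -2.5 0" --twist '[0,0,0,0,0,0,0,0,0,0,0]'

```text
clock: 4.4
tool_pos: [0.5162, 0.1246, 0.2235]
orientation: [-179.8, 0.0, -91.9]
force: [-0.6, -0.2, -0.5]
opening: 0.0003
```

```bash
python3 q.py w4
```

```text
[0.51622135 0.12457697 0.22350535] [-0.58821384 -0.21046491 -0.5033097 ] 4.4 [-52.13107568 -15.06794088]
[([0, 20, 40, 15, 348], [18.31, 26.31]), ([0, 65, 54, 20, 596], [23.29, 73.52]), ([244, 191, 63, 74, 3277], [275.43, 225.1])]
dot [ 14  29  36  34 943] [275.76882291 236.38388123] knob fixture [-27.29799315 -15.39795528]
green [(([163, 201, 15, 15, 170], [169.95, 208.16]), array([-24.6,  42.9]))]
yel [(([215, 89, 121, 18, 1997], [274.98, 97.43]), array([ 33., -15.]))]
```

carry_out --pt "0 -0.1 0" --pt "0 -0.15 0" --pt "0 -0.2 0" --pt "0 -0.2 0" --twist '[0,0,0,0]'

```text
clock: 4.78
tool_pos: [0.5182, 0.1245, 0.2236]
orientation: [-179.8, 0.0, -91.8]
force: [-1.7, 2.5, 0.4]
opening: 0.0004
```

```bash
python3 q.py w5
```

```text
[0.51816912 0.12449808 0.22360077] [-1.72845702  2.53781131  0.4379481 ] 4.7833 [-50.18179066 -15.08560736]
[([0, 24, 41, 15, 353], [18.57, 30.5]), ([0, 69, 55, 20, 608], [24.18, 77.52]), ([244, 191, 63, 74, 3277], [275.35, 225.18])]
dot [ 14  29  36  34 943] [275.65535525 236.40509014] knob fixture [-25.38081824 -15.36699135]
green [(([163, 205, 16, 14, 169], [170.34, 211.59]), array([-24.7,  42.9]))]
yel [(([215, 89, 121, 18, 1979], [274.74, 97.51]), array([ 35. , -14.9]))]
```

carry_out --pt "0 -0.05 0" --pt "0 -0.1 0" --pt "0 -0.1 0" --twist '[0,0,0]'

```text
clock: 5.08
tool_pos: [0.5192, 0.1245, 0.2236]
orientation: [-179.8, 0.0, -91.8]
force: [-2.1, 1.1, 0.0]
opening: 0.0002
```

```bash
python3 q.py w6
```

```text
[0.51921611 0.12446087 0.22359243] [-2.06229638  1.11172891  0.04103899] 5.0833 [-49.13415113 -15.0899191 ]
[([0, 26, 42, 15, 354], [18.76, 32.7]), ([0, 71, 55, 20, 615], [24.69, 79.6]), ([244, 191, 63, 74, 3282], [275.32, 225.2])]
dot [ 14  29  36  34 944] [275.64830508 236.42161017] knob fixture [-24.32933566 -15.3706897 ]
green [(([163, 207, 16, 14, 167], [170.62, 213.4]), array([-24.6,  42.8]))]
yel [(([215, 89, 121, 18, 2028], [274.74, 97.4]), array([ 36.1, -14.9]))]
```

carry_out --pt "0 -0.05 0" --pt "0 -0.1 0" --pt "0 -0.1 0" --twist '[0,0,0]'

```text
clock: 5.38
tool_pos: [0.5197, 0.1244, 0.2236]
orientation: [-179.9, 0.0, -91.9]
force: [-6.2, 2.6, 2.7]
opening: 0.0001
```

```bash
python3 q.py w7
```

```text
[0.51973136 0.12442911 0.22356708] [-6.21205561  2.55567013  2.73833028] 5.3833 [-48.61815302 -15.10547794]
[([0, 27, 41, 14, 353], [18.72, 33.29]), ([0, 72, 55, 19, 617], [24.68, 80.06]), ([244, 191, 63, 75, 3295], [275.22, 225.34])]
dot [ 14  30  36  33 938] [275.58422175 236.79424307] knob fixture [-24.15890488 -15.38925147]
green [(([163, 207, 16, 15, 174], [170.43, 213.89]), array([-24.6,  42.9]))]
yel [(([215, 89, 120, 18, 2033], [274.68, 97.59]), array([ 36.3, -14.9]))]
```

The knob is at the corner: it has stalled and the force rose to 6 N. Next I'll back off, rise, go to the -y side and descend.

carry_out --pt "0 0.5 0" --pt "0 1.2 0" --pt "0 1.2 -1.5" --pt "0 1.2 -3.5" --pt "0 1.0 -4.8" --pt "1.0 0.3 -5" --pt "2.5 -0.8 -5" --pt "4.0 -1.9 -5" --pt "4.6 -2.4 -5" --pt "4.6 -2.4 -5" --pt "4.6 -2.4 -5" --twist '[0,0,0,0,0,0,0,0,0,0,0]'

```text
clock: 6.35
tool_pos: [0.542, 0.0771, 0.2731]
orientation: [-179.9, -0.0, -91.9]
force: [0.3, -0.9, -0.0]
opening: 0.0006
```

```bash
python3 q.py w8
```

```text
[0.54200022 0.07707262 0.27306984] [ 0.31884619 -0.9329506  -0.02423952] 6.35 [-24.87278157 -61.73911627]
[([177, 207, 53, 56, 2030], [204.9, 232.02])]
dot [ 10  23  27  24 505] [200.2        241.62772277] knob fixture [-24.20190447 -15.15870931]
green [(([125, 219, 11, 10, 92], [130.07, 223.41]), array([-24.7,  42.9]))]
yel [(([160, 129, 92, 15, 1203], [205.63, 135.95]), array([ 36.6, -15.6])), (([275, 355, 43, 16, 233], [296.22, 362.42]), array([-147.9,  -78. ]))]
```

View pics/w8.png

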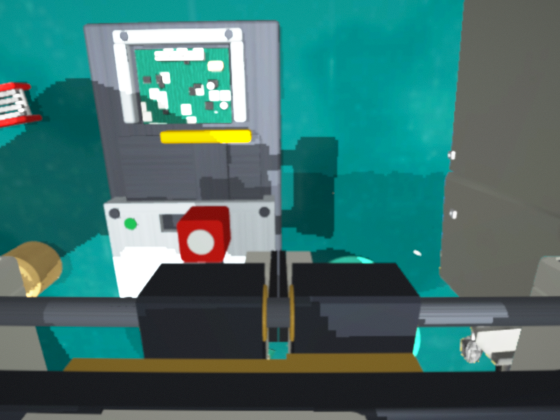

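The knob is still at the corner, centred near (201,240), with the fingers just right of it at (280,270). I'll lower and approach.

carry_out --pt "0 0 1" --pt "0 0 2.5" --pt "0 0 4" --pt "0 0 4.8" --pt "0 0 5" --pt "-0.2 0 5" --pt "-0.5 0 5" --pt "-0.7 0 5" --pt "-0.8 0 5" --pt "-0.8 0 5" --twist '[0,0,0,0,0,0,0,0,0,0]'

```text
clock: 7.23
tool_pos: [0.5424, 0.0859, 0.2238]
orientation: [-179.9, 0.0, -91.9]
force: [-0.9, -1.3, 0.3]
opening: 0.0003
```

```bash
python3 q.py w9
```

```text
[0.5423764  0.08590113 0.22378135] [-0.86829091 -1.29539811  0.28098373] 7.2333 [-24.77409852 -52.90314336]
[([165, 234, 69, 30, 1744], [202.5, 249.48])]
dot [  0   0  20   8 135] [173.04444444 237.24444444] knob fixture [-0.50046578 -6.44015034]
green [(([103, 247, 14, 14, 148], [109.41, 253.34]), array([-24.7,  43.1]))]
yel [(([145, 137, 116, 18, 1954], [203.2, 145.5]), array([ 36.7, -15.5]))]
```

View pics/w9.png

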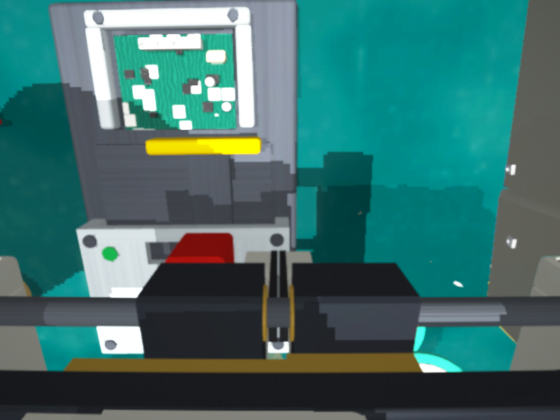

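The white dot is now hidden behind the gripper. The yellow bar at (203,145) moves with the knob, so I'll track that.

carry_out --pt "-0.2 0 0" --pt "-0.4 0 0" --pt "-0.6 0 0" --pt "-0.8 0 0" --pt "-1.0 0 0" --pt "-1.2 0 0" --pt "-1.2 0 0" --twist '[0,0,0,0,0,0,0]'

```text
clock: 7.87
tool_pos: [0.5427, 0.0979, 0.2237]
orientation: [-179.9, 0.0, -91.9]
force: [0.0, -0.2, 1.1]
opening: 0.0003
```

```bash
python3 q.py w10
```

```text
[0.54269551 0.0979433  0.22366331] [ 0.02912221 -0.19141807  1.12264462] 7.8667 [-24.83339568 -40.85689372]
[([184, 233, 64, 31, 1666], [218.32, 249.04])]
dot [  0   0  18   9 127] [190.7007874  236.63779528] knob fixture [-0.26456137 -2.57012551]
green [(([123, 247, 15, 14, 150], [130.01, 253.29]), array([-24.7,  43. ]))]
yel [(([162, 136, 115, 19, 1943], [219.22, 145.35]), array([ 36.6, -11.9]))]
```

The bar moved 3.6 mm to +y, so the knob is sliding along the second leg. About 26 mm remain.

carry_out --pt "-0.2 0 0" --pt "-0.5 0 0" --pt "-0.8 0 0" --pt "-1.1 0 0" --pt "-1.4 0 0" --pt "-1.7 0 0" --pt "-2.0 0 0" --pt "-2.2 0 0" --pt "-2.3 0 0" --pt "-2.3 0 0" --twist '[0,0,0,0,0,0,0,0,0,0]'

```text
clock: 8.75
tool_pos: [0.5434, 0.1212, 0.2236]
orientation: [-179.9, 0.0, -91.9]
force: [0.0, -0.5, -0.4]
opening: -0.0002
```

```bash
python3 q.py w11
```

```text
[0.54340531 0.12122684 0.22357359] [ 0.04637328 -0.47002389 -0.38039817] 8.75 [-24.85529781 -17.56254612]
[([0, 77, 46, 13, 362], [20.99, 81.83]), ([0, 117, 59, 17, 481], [27.33, 124.48]), ([184, 234, 65, 30, 1635], [218.83, 249.13])]
dot [  0   0  17  26 223] [189.02690583 242.47982063] knob fixture [-3.13362446 21.77260928]
green [(([164, 247, 14, 14, 150], [170.43, 253.31]), array([-24.7,  42.9]))]
yel [(([162, 137, 115, 18, 1925], [219.39, 145.64]), array([36.5, 11.4]))]
```

carry_out --pt "-0.1 0 0" --pt "-0.2 0 0" --pt "-0.25 0 0" --pt "-0.25 0 0" --twist '[0,0,0,0]'

```text
clock: 9.13
tool_pos: [0.5436, 0.1237, 0.2236]
orientation: [-179.9, 0.0, -91.9]
force: [-1.1, -1.6, 1.2]
opening: 0.0005
```

```bash
python3 q.py w12
```

```text
[0.54355212 0.12365916 0.22357658] [-1.12804991 -1.61771141  1.22150373] 9.1333 [-24.78496696 -15.12682198]
[([0, 77, 50, 14, 404], [23.24, 82.36]), ([0, 118, 63, 17, 514], [29.3, 125.05]), ([185, 234, 64, 30, 1627], [218.9, 249.12])]
dot [  0   0  16  25 199] [189.70854271 242.00502513] knob fixture [-2.79816374 23.9005468 ]
green [(([168, 247, 15, 14, 151], [174.82, 253.58]), array([-24.7,  42.9]))]
yel [(([162, 137, 115, 18, 1905], [219.44, 145.89]), array([36.4, 13.9]))]
```

carry_out --pt "-0.05 0 0" --pt "-0.1 0 0" --pt "-0.1 0 0" --twist '[0,0,0]'

```text
clock: 9.43
tool_pos: [0.5436, 0.1246, 0.2235]
orientation: [-179.9, 0.0, -91.9]
force: [-0.8, -2.3, 0.8]
opening: 0.0006
```

```bash
python3 q.py w13
```

```text
[0.54355662 0.12460725 0.22353953] [-0.79144688 -2.30795606  0.78978443] 9.4333 [-24.81025183 -14.17905215]
[([0, 77, 51, 14, 417], [23.73, 82.44]), ([0, 118, 65, 17, 531], [30.3, 125.11]), ([185, 234, 64, 30, 1625], [219.02, 249.09])]
dot [  0   0  16  25 199] [189.70854271 242.00502513] knob fixture [-2.82284027 24.81530774]
green [(([170, 247, 14, 14, 148], [176.47, 253.63]), array([-24.8,  42.8]))]
yel [(([162, 137, 116, 18, 1907], [219.47, 145.89]), array([36.4, 14.8]))]
```

Not stopped yet, so another small step.

carry_out --pt "-0.05 0 0" --pt "-0.1 0 0" --pt "-0.1 0 0" --twist '[0,0,0]'

```text
clock: 9.73
tool_pos: [0.5436, 0.125, 0.2236]
orientation: [-179.9, -0.0, -91.9]
force: [-0.4, -6.8, 1.3]
opening: 0.0002
```

```bash
python3 q.py w14
```

```text
[0.54358697 0.12499533 0.22356455] [-0.38619957 -6.78694996  1.27435622] 9.7333 [-24.79210483 -13.79021066]
[([0, 76, 52, 15, 419], [23.83, 82.2]), ([0, 117, 65, 18, 530], [30.22, 124.94]), ([185, 234, 65, 30, 1619], [219.4, 249.01])]
dot [  0   0  15  25 199] [189.63819095 242.12060302] knob fixture [-2.91706586 25.04402639]
green [(([170, 247, 14, 14, 148], [176.61, 253.43]), array([-24.7,  42.9]))]
yel [(([162, 137, 116, 18, 1898], [219.69, 145.79]), array([36.4, 14.8]))]
```

The knob has stalled with 6.8 N on the tool, and the bar has travelled 30.3 mm: it is at the closed end. I'll take the hand away.

carry_out --pt "0.5 0 0" --pt "1.3 0 0" --pt "1.8 0 0" --pt "1.9 0 -1" --pt "1.9 0 -3" --pt "1.9 0 -6" --pt "1.9 0 -9" --pt "1.9 1.5 -11" --pt "1.9 3.5 -12" --pt "1.9 5 -12" --pt "1.9 5 -12" --twist '[0,0,0,0,0,0,0,0,0,0,0]'

```text
clock: 10.7
tool_pos: [0.4907, 0.1072, 0.3455]
orientation: [-179.8, 0.1, -91.9]
force: [-0.3, -0.5, -0.2]
opening: 0.0002
```

```bash
python3 q.py w15; python3 - <<'E'
from h import *
b=ctrl.snapshot('scene');cv2.imwrite('pics/s15.png',b)
E
```

```text
[0.49072466 0.10724319 0.3454558 ] [-0.33274926 -0.46093951 -0.16355445] 10.7 [-77.07072204 -33.1940383 ]
[([6, 21, 103, 24, 557], [56.54, 31.99]), ([16, 49, 100, 23, 735], [65.93, 60.84]), ([197, 123, 41, 38, 1006], [218.32, 140.79])]
dot [  8  10  21  21 351] [215.14245014 142.95726496] knob fixture [-24.04726708  14.69889492]
green [(([186, 135, 9, 9, 61], [190.2, 138.77]), array([-24.2,  42.8]))]
yel [(([182, 59, 74, 13, 804], [219.06, 64.92]), array([35.7, 14.3])), (([420, 328, 100, 45, 3605], [471.04, 349.0]), array([-248.9, -243.8]))]
```

View pics/w15.png

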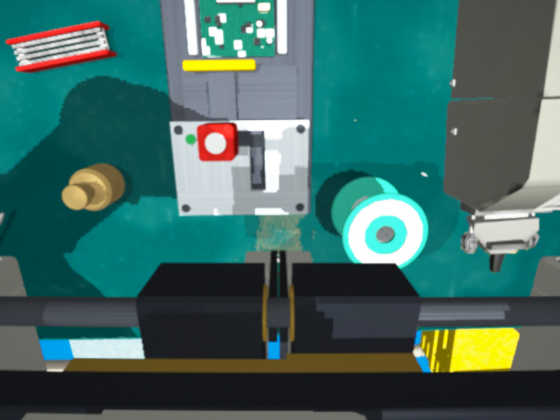

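View pics/s15.png

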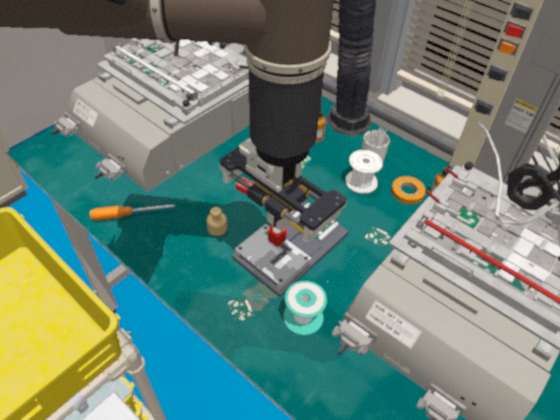

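The wrist view shows the knob at (216,142) beside the green dot at (190,139) and the second leg behind it clear. The board is in its nest, and the reel, weight and keys haven't moved. The hand is clear, so I'm handing the job in.

```bash
python3 -c "
from plant import ctrl
print(ctrl.close_job())"
```

```text
the job is handed in; nothing more can be done
None
```

The gate is closed, and I handed the job in at about 11 s of the 45 s allowed. With the closed fingertips, I pushed the knob along the first leg until it stalled at the corner (about 6 N). I then lifted over to its -y side and pushed it along the second leg until it stalled at the closed end (about 7 N). It was never pinched.

**Last checks:**
- **Knob:** the wrist camera puts it at (-24.0, +14.7) mm in the fixture, against a nominal (-25, +15). That is within the calibration error, and the corner also read about 0.8 mm high in x.
- **Travel:** the knob went about 30 mm along the second leg, and the green dot is 28 mm beyond it, both as expected.
- **Surroundings:** by eye, the board is still in its nest and the reel, weight and hex keys stand where they were. I did not re-measure them.
- **Hand:** it is clear of everything, with about 0.5 N or less on the wrist.

No check failed.

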